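Hold the air-conditioner remote up to the phone's camera

TASK

I want to see through the phone's front camera whether the air-conditioner remote still gives infrared. Pull the tray's upper tier out by its tab until the little steel ridge on its far rim sits under the pointer, and leave it there with its three things still lying in it; then take the remote out of the lower tier and hold it in the air in front of the phone, keys upwards, its emitter end about 10 cm from the lens at the top of the screen, on the line straight out from the leaning screen and pointing back along that line. Touch neither phone nor stand, and finish while still holding the remote there, motionless.

Things in the scene. Friction and masses are not known exactly. Their poses are not given: they have to be found in the camera images.
- tray: Fixed grey two-tier tray. Origin: centre of underside, on the sideboard; x to its far long side, y to the end where the upper tier slides out. Lower tier: open box 200 (x) x 320 (y) x 29 high, walls and floor 4. At x = +-98, y = 0 to 160: posts and rails to z = 75; nothing fixed above the y < 0 half. At y = 80 on the far side (x = 81 to 107) a fixed post and pointer reach z = 116.
- tier: Upper tier, grey open box 180 x 320 (y) x 22 high, walls and floor 4. Origin: centre of its underside, 70 above the sideboard; axes as the tray's. Starts pushed in to its inner stop, at tray y = 0 to 60, and slides out along +y; ridge under the pointer at y = 180, outer stop 200 beyond the start. About 2 N dry friction, 6 N s/m damping; stays where it is left.
- ridge (a point): Top of the small steel ridge (10 in y, 12 in x, 4 high) that sits on the upper tier's far rim and overhangs it outwards by 8, 100 from its centre towards -y.
- pointer_tip (a point): Downward tip of the tray's fixed cone-shaped pointer; 4 above the top of the ridge when that is under it.
- tab_top (a point): Middle of the top of the upper tier's upright pull tab: 30 (tray x) x 14 (tray y) x 38 high, standing on a 50-wide lug 38 below this point. The tab's middle is 30 beyond the end wall (tray +y), whose rim is also 38 below this point.
- ac_remote: White air-conditioner remote, rounded bar 140 x 46 x 24, grey display window and keys on top, 0.08 to 0.17 kg; loose on the lower tier's floor in its y < 0 half, lying about crosswise, emitter end towards the far side. Origin: centre of its underside (centre of mass 12 above); +x along its length to the emitter (display) end, z up out of the keys.
- emitter (a point): Small black emitter in the middle of the remote's +x end face: 70 from the remote's origin along x, 12 up. Axes as the remote's.
- stand: Fixed aluminium stand (100 x 80 foot), origin on the sideboard; it carries the phone in portrait position. Phone and stand do not move.
- phone: Phone, 74 wide, 152 high, 9 thick, black, leaning back 20 degrees (0.35 rad) on the stand. Origin: middle of its lower edge; z up along the phone; y across it; x out of its back, so the screen looks along -x (level part: away from the stand's +x; and 20 degrees upwards).
- lens (a point): Front camera lens, on the screen's middle line 14 below the phone's top, about 0.15 m above the sideboard. Axes as the phone's: straight out from the screen is -x. Wanted: emitter 0.10 m out along -x, remote's x along this x, remote's z along this z (so its emitter end dips 20 degrees).
- tv_remote: Bystander: black television remote 150 x 42 x 18, lying across the upper tier. Origin: centre of underside.
- coaster: Bystander: square glass coaster 90 x 90 x 7 in the upper tier. Origin: centre of underside.
- dish: Bystander: white ceramic dish, 84 across, 26 high, holding batteries, in the upper tier. Origin: centre of underside.
Not all that is in view belongs to the job. Of the things like the stand, leave any that is green; of the rest the smaller one is meant.

How it is judged (in metres and radians):
On the way, in this order (a step that is already met when the one before it is completed fails the run):
1. the upper tier is pulled out and stands still with its ridge under the pointer (within 10 mm), the remote still in the lower tier (y of ridge in the frame of tray between 0.07 and 0.09 m and linear speed of tier below 0.01 m/s and z of ac_remote in the frame of tray below 0.02 m), for 0.2 s.
2. the remote is lifted out of the tray in the gripper, the tier left at the mark (y of ridge in the frame of tray between 0.07 and 0.09 m and height (world z) of ac_remote above 0.11 m and contact force between the fingers and ac_remote above 1 N), for 0.2 s.
At the end, for the whole second after the job is handed in: Ridge within 10 mm of the pointer; remote held still by the fingers alone, over 0.15 m up, keys up, emitter 70-130 mm out from the lens, within 20 mm of its axis up/down and sideways, length within 0.2 rad of that axis, emitter end nearest; the three other things lie in the upper tier (y of ridge in the frame of tray between 0.07 and 0.09 m and x of emitter in the frame of lens between -0.13 and -0.07 m and y of emitter in the frame of lens between -0.02 and 0.02 m and z of emitter in the frame of lens between -0.02 and 0.02 m and angle between the x axis of ac_remote and the x axis of phone, either way round below 0.2 rad and x of ac_remote in the frame of lens below -0.12 m and angle between ac_remote's own z axis and vertical below 0.7 rad and height (world z) of ac_remote above 0.15 m and contact force between the fingers and ac_remote above 1 N and contact force between ac_remote and tray below 0.2 N and contact force between ac_remote and tier below 0.2 N and contact force between ac_remote and stand below 0.2 N and linear speed of ac_remote below 0.02 m/s and angular speed of ac_remote below 0.15 rad/s and z of tv_remote in the frame of tier between -0.002 and 0.015 m and z of coaster in the frame of tier between -0.002 and 0.015 m and z of dish in the frame of tier between -0.002 and 0.015 m); the arm keeps its last pose, push and grip.
It fails at once if the phone or its stand is struck or pushed (over 2 N) (contact force between stand and anything else above 2 N).
It fails at once if something in the upper tier is tipped over or thrown out (angle between any of tv_remote, coaster, dish's own z axis and vertical above 0.4 rad or z of any of tv_remote, coaster, dish in the frame of tier below -0.01 m or z of any of tv_remote, coaster, dish in the frame of tier above 0.03 m).
It also fails if it takes over 56 s, if anything falls off the work surface, if the arm or the gripper's body presses on something with over 40 N, if the wrist force passes 120 N, or if a joint passes its speed limit or range.

ROBOT

A 6-joint arm with a two-finger parallel gripper is mounted at the origin on the work surface. World frame = base frame: x ahead of the robot, y to its left, z up, the work surface at z = 0. Lengths are in m, angles in degrees, forces in N, time in s.
With the tool pointing down it reaches from about 0.325 to 0.85 m from the base axis. Payload 15.5 kg.
Tool frame: the origin (TCP) lies at the very end of the fingers, on their centre line; the grasp point (between the pads) lies arm.grip_depth behind it (arm.grip_depth is the distance from the TCP to the grasp point, in m); z points along the fingers, y is the direction in which the jaws open and shut (so a half turn about z gives the same grasp; the last joint's range is limited). The gripper opens to 91 mm and grips with 3 to 60 N. Pads are 32 mm wide; open, the fingers measure 118 mm over their backs; the gripper's body (76 mm by 178 mm) begins 60 mm behind the grasp point.
Start: joints at [-79.899, 28.281, 77.091, -0, 74.628, -5.472], TCP at [0.168, -0.602, 0.214] pointing down, gripper open.
Joint ranges: [-166.48, 166.48], [-47.26, 123.95], [12.59, 153.08], [-70.14, 250.14], [6.76, 159.57], [-176.63, 176.63]. Speed limits (degrees/s): [108.29, 108.29, 147.25, 172.46, 172.46, 172.46].

INTERFACE

Orientations are given as a 3x3 rotation matrix whose columns are the frame's x, y, z axes.
In Python, from rig import arm gives the robot as it stands. Calls block until the motion is done:
- arm.move_to(position, orientation): joint-space move of the TCP to a pose.
- arm.move_l(position, orientation=None, feed=0.15): straight line of the TCP; orientation=None keeps the orientation; feed is the mean speed in m/s.
- arm.move_joints(angles): joint-space move.
- arm.grip(opening): finger opening in m; the grip force is fixed at half the most; returns when the fingers have stopped.
- arm.sleep(seconds).
- arm.solve_ik(position, orientation): joint angles nearest the present ones, or None.
- arm.snapshot(name): name is "scene" or "top" or "wrist"; returns the picture (480x640x3 uint8, red, green, blue); there is no depth.
- arm.get_calibration(name): a dict with "intrinsics" (3x3 intrinsics, pixels), "k1" (the pictures are not rectified: a ray, as slopes to the right and down, at radius r is drawn at 1 + k1 r^2 times it, then the intrinsics apply), "cam_to_world" (4x4, takes a point from camera to world coordinates). Camera axes: x right, y down, z forward; pixel columns grow to the right and rows downward; lengths in m; the calibration is good to about 2 mm. A picture is of the moment at which its call begins: read the wrist's pose just before it. get_calibration takes no time and is no camera call; for the wrist camera it gives the pose at the moment of the call.
A pose or a line that the arm cannot do raises arm.Unreachable and nothing moves.
- arm.sign_off(): hands the job in, once; it reports no verdict.
Readings, each from a call of its own:
- arm.current_t(): time.
- arm.current_joint_positions(): joint angles.
- arm.current_dq(): joint speeds.
- arm.current_tau(): joint torques, N m.
- arm.current_ee_pos(): TCP position.
- arm.current_tool_rot(): TCP orientation.
- arm.current_force(): force on the tool from outside, world axes, zero at the start.
- arm.current_torque(): the same for the moment, N m.
- arm.current_width(): finger opening in m.
Only numpy, scipy, OpenCV 4.12 (cv2) and the standard library are available. Lean on these libraries where they do the work, as an engineer would, in place of code of your own. Each camera call takes 0.05 s, during which the arm holds its last target.

## Working session

There is one attempt and no reset: what is moved stays moved. The work goes in short steps, each a Python script; the robot and the scene stay as the last script left them, time stands still between calls to the robot, and variables do not carry over. Pictures are saved under pics/ and viewed, and the job is handed in when it is done.

```bash
ls; mkdir -p pics; python3 - <<'E'
from rig import arm
import cv2, numpy as np
np.set_printoptions(precision=4,suppress=True)
for n in ["scene","top","wrist"]:
    im=arm.snapshot(n); cv2.imwrite(f"pics/{n}0.png",im[:,:,::-1])
    c=arm.get_calibration(n); print(n,c)
print(arm.grip_depth,arm.current_t(),arm.current_tool_rot())
E
```

```text
pics
scene {'intrinsics': array([[442.7777,   0.    , 313.8278],
       [  0.    , 442.7777, 233.0452],
       [  0.    ,   0.    ,   1.    ]]), 'k1': -0.03958339352474807, 'cam_to_world': array([[ 0.6329,  0.5645, -0.5299,  1.1498],
       [ 0.774 , -0.4784,  0.4148, -0.5248],
       [-0.0193, -0.6727, -0.7397,  0.8076],
       [ 0.    ,  0.    ,  0.    ,  1.    ]])}
top {'intrinsics': array([[474.3622,   0.    , 320.6946],
       [  0.    , 474.3622, 239.1612],
       [  0.    ,   0.    ,   1.    ]]), 'k1': -0.042307221068513264, 'cam_to_world': array([[-0.0239, -0.9948,  0.0993,  0.5635],
       [-0.9994,  0.0264,  0.0233, -0.154 ],
       [-0.0258, -0.0987, -0.9948,  0.9358],
       [ 0.    ,  0.    ,  0.    ,  1.    ]])}
wrist {'intrinsics': array([[429.7843,   0.    , 318.5975],
       [  0.    , 429.7843, 235.2225],
       [  0.    ,   0.    ,   1.    ]]), 'k1': -0.04255727596520112, 'cam_to_world': array([[ 0.269 , -0.9215, -0.2802,  0.2469],
       [-0.9631, -0.2576, -0.0775, -0.5802],
       [-0.0008,  0.2908, -0.9568,  0.3838],
       [ 0.    ,  0.    ,  0.    ,  1.    ]])}
0.0188 0.15 [[ 0.9633  0.2684 -0.0001]
 [ 0.2684 -0.9633  0.0009]
 [ 0.0001 -0.0009 -1.    ]]
```

View pics/scene0.png

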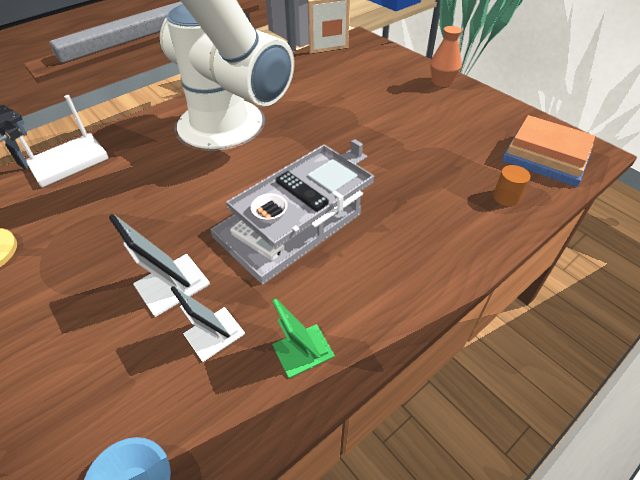

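View pics/top0.png

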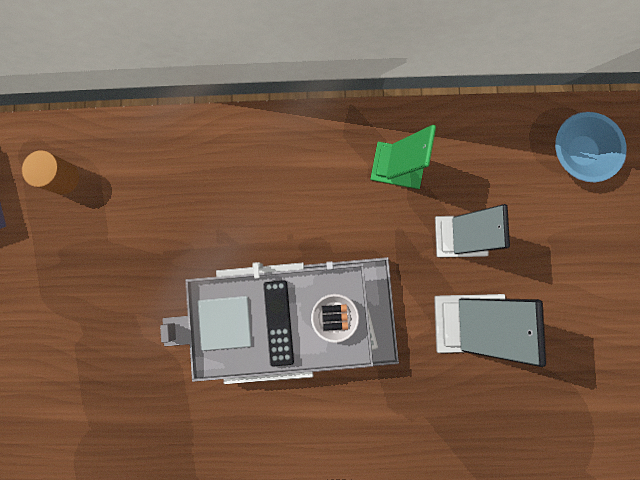

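View pics/wrist0.png

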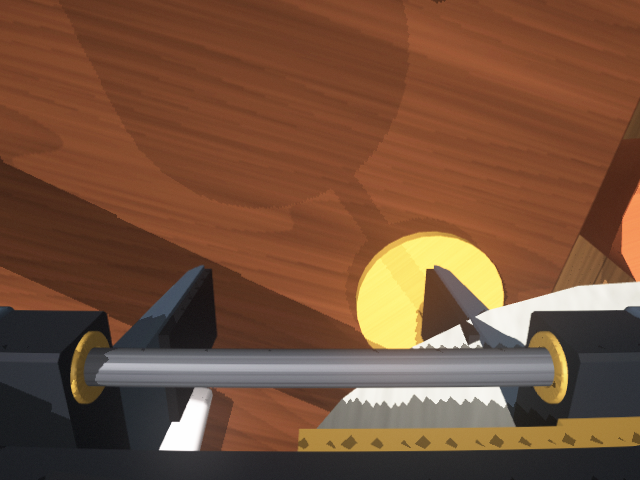

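The top view has world +x up and +y to the left. The tier's tab is on the left at (175,330). The white stands are at right, with the smaller one near (472,232) and the larger at (490,328). The green one is to be ignored. The remote is mostly hidden under the tier. I'll zoom in for corners next.

```bash
cat > h.py <<'E'
from rig import arm
import cv2, numpy as np
np.set_printoptions(precision=4,suppress=True)
def ray(name,uv,c=None):
    c=c or arm.get_calibration(name)
    K=c["intrinsics"];k=c["k1"];T=c["cam_to_world"]
    d=np.array([(uv[0]-K[0,2])/K[0,0],(uv[1]-K[1,2])/K[1,1]]); s=d.copy()
    for _ in range(20): s=d/(1+k*(s@s))
    return T[:3,3],T[:3,:3]@np.array([s[0],s[1],1])
def onz(name,uv,z,c=None):
    o,d=ray(name,uv,c); return o+d*(z-o[2])/d[2]
def tri(*obs):
    A=np.zeros((3,3));b=np.zeros(3);rs=[]
    for ob in obs:
        o,d=ray(*ob); d=d/np.linalg.norm(d); P=np.eye(3)-np.outer(d,d); A+=P;b+=P@o; rs.append((o,P))
    x=np.linalg.solve(A,b); return x,[np.linalg.norm(P@(x-o)) for o,P in rs]
def proj(name,X,c=None):
    c=c or arm.get_calibration(name); T=c["cam_to_world"];K=c["intrinsics"]
    p=T[:3,:3].T@(np.asarray(X)-T[:3,3]); s=p[:2]/p[2]; s=s*(1+c["k1"]*(s@s)); return K[0,0]*s[0]+K[0,2],K[1,1]*s[1]+K[1,2]
E
python3 - <<'E'
import cv2
t=cv2.imread('pics/top0.png');s=cv2.imread('pics/scene0.png')
def crop(im,x,y,w,h,f,n):
    c=cv2.resize(im[y:y+h,x:x+w],None,fx=f,fy=f,interpolation=cv2.INTER_CUBIC);cv2.imwrite('pics/'+n,c)
crop(t,150,245,260,150,3,'t1.png')
crop(t,420,190,140,190,3,'t2.png')
crop(s,205,135,180,150,4,'s1.png')
crop(s,105,205,145,160,3.7,'s2.png')
E
```

```text
(no output)
```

View pics/t1.png

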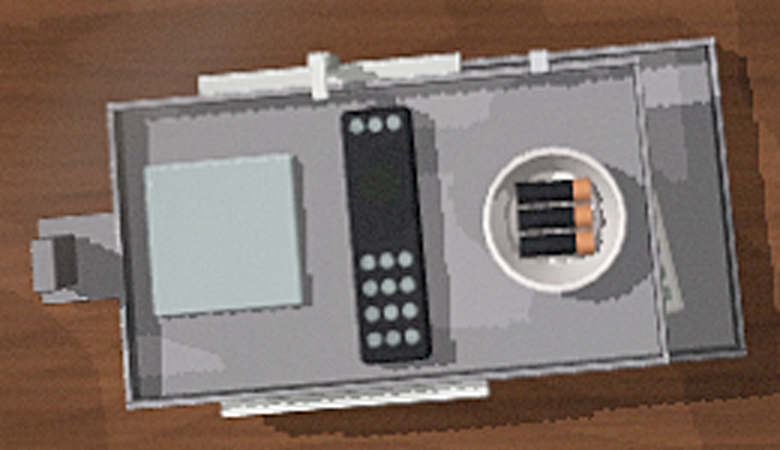

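View pics/t2.png

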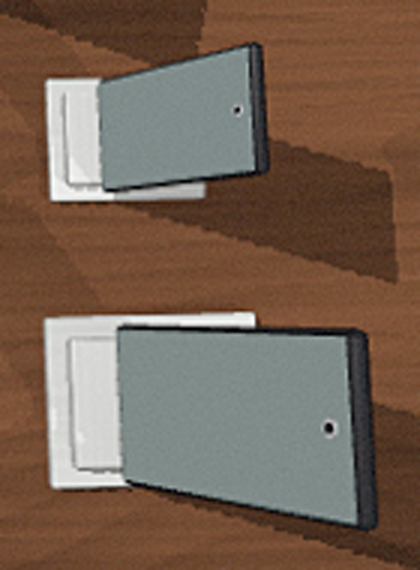

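View pics/s1.png

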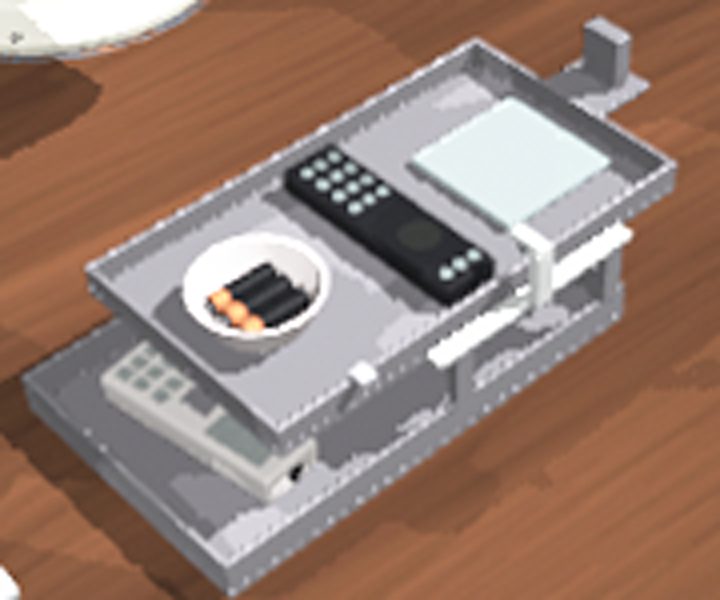

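View pics/s2.png

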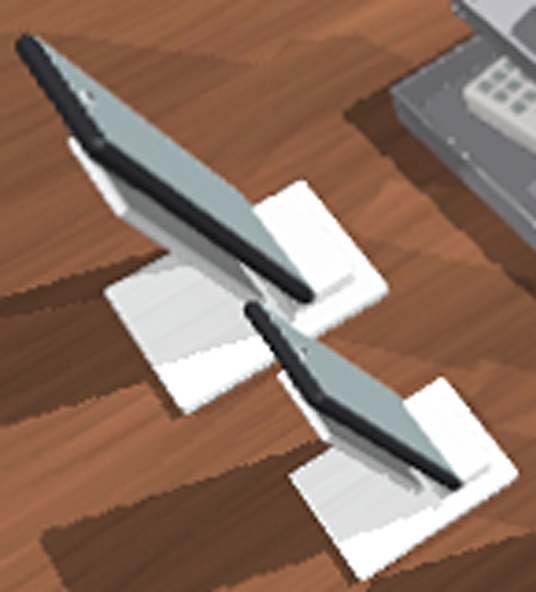

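In the crops, the small phone's lens is at t2 (237,110) and s2 (305,352). The remote shows at lower left of s1, with its emitter at (297,470). Tier and tray rim corners are clear in t1, so I'll compute poses now.

```bash
python3 - <<'E'
from h import *
T=lambda x,y,ox,oy,f:((x+.5)/f-.5+ox,(y+.5)/f-.5+oy)
t1=lambda x,y:T(x,y,150,245,3); t2=lambda x,y:T(x,y,420,190,3)
s1=lambda x,y:T(x,y,205,135,4); s2=lambda x,y:T(x,y,105,205,3.7)
cs=[onz("top",t1(*p),.092) for p in [(109,104),(129,407),(637,62),(666,362)]]
print("tier",*cs, "widths",np.linalg.norm(cs[0]-cs[1]),np.linalg.norm(cs[2]-cs[3]),"len",np.linalg.norm(cs[0]-cs[2]),np.linalg.norm(cs[1]-cs[3]))
lo=[onz("top",t1(*p),.029) for p in [(714,39),(745,354)]]
print("lower",*lo,np.linalg.norm(lo[0]-lo[1]))
# scene corners lower tray
ls=[onz("scene",s1(*p),.029) for p in [(232,567),(23,380)]]; print("lower scene",*ls,np.linalg.norm(ls[0]-ls[1]))
ts=[onz("scene",s1(*p),.092) for p in [(676,165),(476,40),(88,268),(278,437)]]; print("tier scene",*ts)
yv=((cs[0]-cs[2])+(cs[1]-cs[3]))/2; print("yaw y axis",np.degrees(np.arctan2(-yv[0],yv[1])))
xv=((cs[0]-cs[1])+(cs[2]-cs[3]))/2; print("yaw x",np.degrees(np.arctan2(xv[1],xv[0])), "lower", np.degrees(np.arctan2(*(lo[0]-lo[1])[[1,0]])))
print("ridge tri",tri(("top",t1(540,60)),("scene",s1(363,372))))
print("tab top",tri(("top",t1(42,266)),("scene",s1(606,32))))
print("lens",tri(("top",t2(237,110)),("scene",s2(305,352))))
print("biglens",tri(("top",t2(329,428)),("scene",s2(87,97))))
a=tri(("top",t2(261,43)),("scene",s2(252,303)));print("ph topcorner",a)
print("ph top other?",tri(("top",t2(266,174)),("scene",s2(322,402))))
print("ph low?",tri(("top",t2(104,190)),("scene",s2(460,487))))
print("foot", *[onz("top",t2(*p),.006) for p in [(46,80),(52,200),(205,198)]])
print("foot scene", *[onz("scene",s2(*p),.006) for p in [(443,378),(518,472),(362,579),(290,475)]])
# remote top z=.028
print("remote scene", *[onz("scene",s1(*p),.028) for p in [(147,345),(103,372),(312,450),(268,493)]], "emitter",onz("scene",s1(297,470),.016))
print("lens ", onz("top",t2(237,110),.15))
E
```

```text
tier [0.5818 0.109  0.092 ] [0.404  0.0972 0.092 ] [ 0.5991 -0.2065  0.092 ] [ 0.4244 -0.2178  0.092 ] widths 0.17817351981806487 0.17509635622224112 len 0.31592973260103957 0.31563578531729775
lower [ 0.6151 -0.2598  0.029 ] [ 0.4178 -0.272   0.029 ] 0.19772538880461835
lower scene [ 0.6188 -0.255   0.029 ] [ 0.4218 -0.2717  0.029 ] 0.1976617471290162
tier scene [0.5849 0.11   0.092 ] [0.4068 0.0987 0.092 ] [ 0.4271 -0.2168  0.092 ] [ 0.6064 -0.2083  0.092 ]
yaw y axis 3.4257210447793054
yaw x 3.7670423542238876 lower 3.5440049826447937
ridge tri (array([ 0.602 , -0.1483,  0.0977]), [np.float64(0.0010206943941541632), np.float64(0.0010206943941541713)])
tab top (array([0.49  , 0.1371, 0.1263]), [np.float64(0.00014282391507704792), np.float64(0.00014282391507703342)])
lens (array([ 0.6561, -0.4313,  0.1497]), [np.float64(0.0010741561444020142), np.float64(0.0010741561444018836)])
biglens (array([ 0.4861, -0.4502,  0.2038]), [np.float64(0.00033976981244668606), np.float64(0.000339769812446641)])
ph topcorner (array([ 0.6766, -0.4352,  0.2166]), [np.float64(0.012777406305313592), np.float64(0.01277740630531352)])
ph top other? (array([ 0.6341, -0.4471,  0.0958]), [np.float64(0.021141372096298544), np.float64(0.02114137209629836)])
ph low? (array([ 0.6363, -0.3917, -0.0536]), [np.float64(0.019418719859866575), np.float64(0.019418719859866675)])
foot [ 0.6956 -0.3588  0.006 ] [ 0.6165 -0.3589  0.006 ] [ 0.6152 -0.4588  0.006 ]
foot scene [ 0.6169 -0.3565  0.006 ] [ 0.6962 -0.3568  0.006 ] [ 0.6969 -0.4561  0.006 ] [ 0.6166 -0.4559  0.006 ]
remote scene [ 0.445  -0.1978  0.028 ] [ 0.4468 -0.2307  0.028 ] [ 0.5787 -0.1707  0.028 ] [ 0.5883 -0.209   0.028 ] emitter [ 0.5765 -0.1811  0.016 ]
lens  [ 0.6555 -0.4322  0.15  ]
```

```bash
python3 - <<'E'
from h import *
T=lambda x,y,ox,oy,f:((x+.5)/f-.5+ox,(y+.5)/f-.5+oy)
t2=lambda x,y:T(x,y,420,190,3)
zt=.012+.152*np.cos(.35)
for p,z in [((250,46),.163),((256,172),.163),((100,82),.02),((104,190),.02)]: print(onz("top",t2(*p),z))
yt=np.array([-.0618,.9981,0]); xt=np.array([.9981,.0618,0]); R=np.c_[xt,-yt,[0,0,-1]]
print(arm.current_ee_pos())
arm.move_l([0.168,-.602,.36],feed=.25)
R0=arm.current_tool_rot()
arm.move_to([.492,.136,.30],R)
arm.grip(.05)
print(arm.current_t(),arm.current_ee_pos(),arm.current_joint_positions())
im=arm.snapshot("wrist"); cv2.imwrite("pics/w1.png",im[:,:,::-1])
c=arm.get_calibration("wrist"); print(c["cam_to_world"])
E
```

```text
[ 0.6891 -0.4369  0.163 ]
[ 0.6199 -0.4359  0.163 ]
[ 0.6914 -0.3906  0.02  ]
[ 0.6213 -0.3895  0.02  ]
[ 0.1677 -0.6018  0.2135]
4.5 [0.492 0.136 0.3  ] [ 8.7505 14.4003 85.4589  0.0004 80.142  95.2031]
[[ 0.0624 -0.9549 -0.2902  0.574 ]
 [-0.9981 -0.0597 -0.0183  0.1407]
 [ 0.0001  0.2908 -0.9568  0.4703]
 [ 0.      0.      0.      1.    ]]
```

View pics/w1.png

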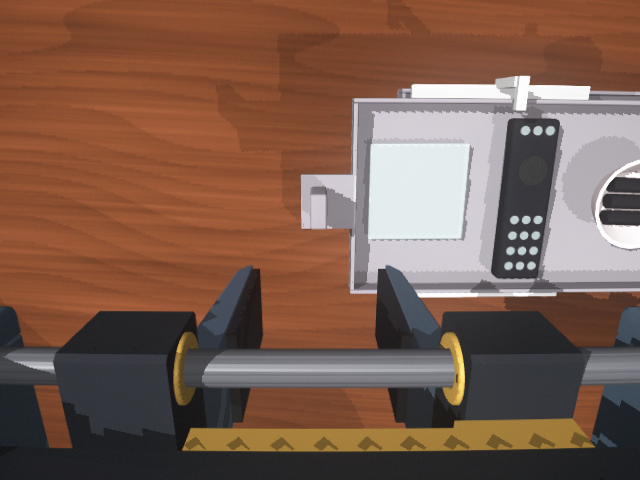

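The wrist view shows the tab at about (318,207), with its top face at the lower end, just left of the tier's end wall. I'll check that against the plane at z = 0.13.

```bash
python3 - <<'E'
from h import *
for p in [(311,187),(326,187),(311,228),(326,228),(318,207)]: print(p,onz("wrist",p,.13))
for p in [(301,174),(301,229),(353,100),(350,292)]: print(p,onz("wrist",p,.092))
for n in [(.4926,.1353,.13)]: print(proj("wrist",n))
im=cv2.imread('pics/w1.png');cv2.imwrite('pics/w1c.png',cv2.resize(im[60:310,280:540],None,fx=3,fy=3)[:600])
E
```

```text
(311, 187) [0.5107 0.1428 0.13  ]
(326, 187) [0.5114 0.1308 0.13  ]
(311, 228) [0.4766 0.1408 0.13  ]
(326, 228) [0.4773 0.1285 0.13  ]
(318, 207) [0.4946 0.1362 0.13  ]
(301, 174) [0.5146 0.1525 0.092 ]
(301, 229) [0.4642 0.1499 0.092 ]
(353, 100) [0.58  0.112 0.092]
(350, 292) [0.4043 0.0999 0.092 ]
(np.float64(318.927949733947), np.float64(209.4877620947093))
```

View pics/w1c.png

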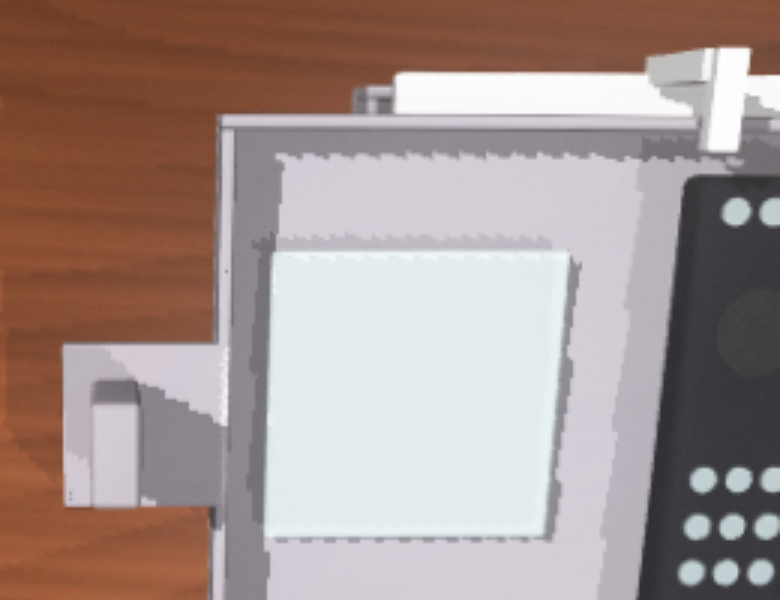

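The tab's top face centre comes out at about (0.491, 0.136), 30 × 13 mm, as it should be. I'll grip it and pull 129 mm along the tray's y.

```bash
python3 - <<'E'
from h import *
yt=np.array([-.0618,.9981,0])
arm.move_l([.491,.1357,.16],feed=.25)
arm.move_l([.491,.1357,.108],feed=.1)
print(arm.current_force())
arm.grip(.0); print("w",arm.current_width(),arm.current_force())
p=arm.current_ee_pos(); print(p)
arm.move_l(np.array(p)+.129*yt,feed=.07)
arm.sleep(.3); print(arm.current_ee_pos(),arm.current_force(),arm.current_t())
for n in ["top","scene"]:
    im=arm.snapshot(n); cv2.imwrite(f"pics/{n}2.png",im[:,:,::-1])
    f=cv2.resize(im[:,:,::-1][(230 if n=="top" else 110):][:180,(70 if n=="top" else 200):][:,:260],None,fx=3,fy=3,interpolation=cv2.INTER_CUBIC); cv2.imwrite(f"pics/{n}2c.png",f)
E
```

```text
[-0.6887  0.2269  0.5542]
w 0.013829732840436305 [-0.9502  6.0245  1.779 ]
[0.4911 0.1363 0.1081]
[0.4828 0.2653 0.1081] [-3.5628  1.7065  4.2844] 8.8667
```

View pics/top2.png

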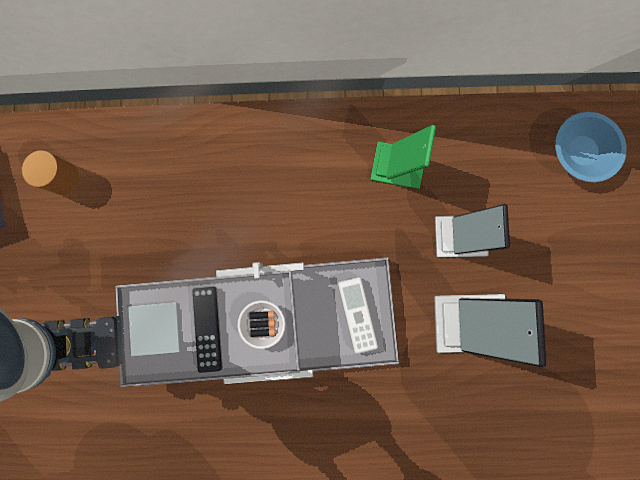

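View pics/scene2c.png

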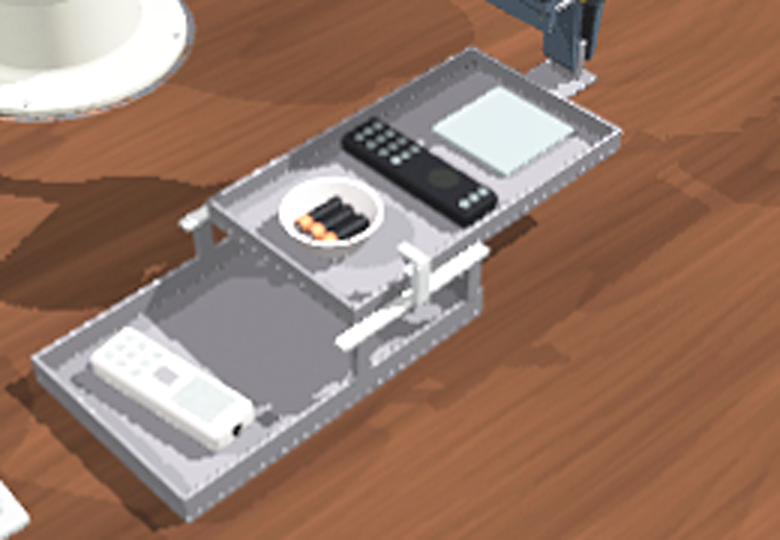

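The tier is out, the dish, TV remote and coaster are still in it, and the AC remote lies open at top-image (357,315). The ridge is hidden under the pointer at about (257,270). I'll measure the tier's end edge and the remote.

```bash
python3 - <<'E'
import cv2
im=cv2.imread('pics/top2.png')
c=cv2.resize(im[250:390,230:410],None,fx=4,fy=4,interpolation=cv2.INTER_CUBIC);cv2.imwrite('pics/top2r.png',c)
E
```

```text
(no output)
```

View pics/top2r.png

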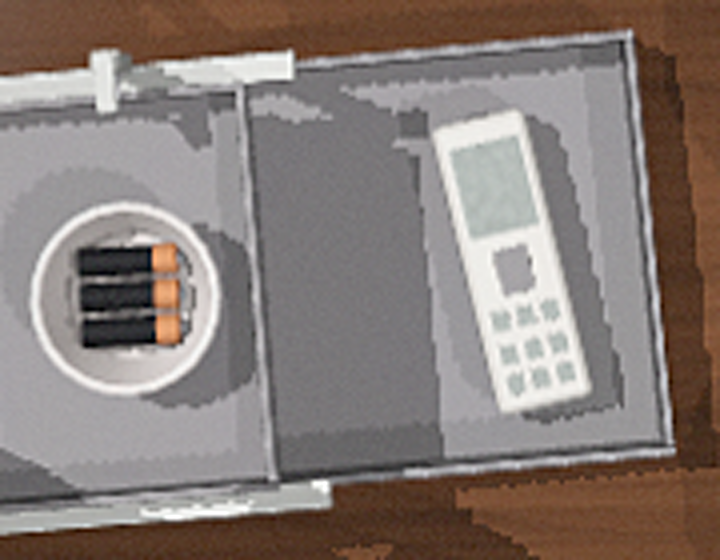

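```bash
cat >> h.py <<'E'
YT=np.array([-.0618,.9981,0]);XT=np.array([.9981,.0618,0]);TO=np.array([.5086,-.1049,0])
def remrect(im,z=.028,name="top",roi=(320,270,395,370),c=None):
    hsv=cv2.cvtColor(im,cv2.COLOR_RGB2HSV)
    m=((hsv[:,:,2]>185)&(hsv[:,:,1]<40)).astype(np.uint8); k=np.zeros_like(m);k[roi[1]:roi[3],roi[0]:roi[2]]=1;m*=k
    m=cv2.morphologyEx(m,cv2.MORPH_OPEN,np.ones((2,2)))
    cs=max(cv2.findContours(m,cv2.RETR_EXTERNAL,cv2.CHAIN_APPROX_NONE)[0],key=cv2.contourArea)
    P=np.array([onz(name,p[0],z,c)[:2] for p in cs],np.float32)
    return cv2.minAreaRect(P)
E
python3 - <<'E'
from h import *
im=cv2.imread('pics/top2.png')[:,:,::-1].copy()
r=remrect(im); print(r); b=cv2.boxPoints(r); print(b)
t=lambda x,y:((x+.5)/4-.5+230,(y+.5)/4-.5+250)
for p in [(240,85),(273,480)]:
    q=onz("top",t(*p),.092); print(q,(q-TO)@YT)
print(onz("top",t(635,33),.029),onz("top",t(672,452),.029),arm.current_ee_pos())
s=lambda x,y:((x+.5)/3-.5+200,(y+.5)/3-.5+110)
print("emit",onz("scene",s(238,429),.016))
for p in [(213,203),(360,305)]:
    q=onz("scene",s(*p),.092); print("scene tier end",q,(q-TO)@YT)
E
```

```text
((0.5070818066596985, -0.2001742273569107), (0.13725244998931885, 0.04396948218345642), 12.285740852355957)
[[ 0.4353 -0.1933]
 [ 0.4447 -0.2363]
 [ 0.5788 -0.2071]
 [ 0.5695 -0.1641]]
[ 0.5925 -0.0776  0.092 ] 0.022078298901806716
[ 0.4196 -0.0889  0.092 ] 0.02150502609329695
[ 0.6147 -0.2611  0.029 ] [ 0.4179 -0.2713  0.029 ] [0.4828 0.2653 0.1081]
emit [ 0.5781 -0.1819  0.016 ]
scene tier end [ 0.4236 -0.087   0.092 ] 0.023109635520369924
scene tier end [ 0.5938 -0.0708  0.092 ] 0.028730161359929413
```

```bash
python3 - <<'E'
import cv2
im=cv2.imread('pics/scene2.png')
c=cv2.resize(im[175:235,300:380],None,fx=9,fy=9,interpolation=cv2.INTER_CUBIC);cv2.imwrite('pics/ptr.png',c)
from h import *
for y in (.07,.08,.09):
    for x,z in ((.088,.096),(.098,.096),(.094,.1)):
        u=proj("scene",TO+XT*x+YT*y+np.array([0,0,z])); print(y,x,z,(u[0]-300)*9,(u[1]-175)*9)
E
```

```text
0.07 0.088 0.096 295.4673811552502 239.163469964225
0.07 0.098 0.096 322.7913842274899 258.5737285906849
0.07 0.094 0.1 312.0679324936959 239.50853858201248
0.08 0.088 0.096 323.0349688721471 220.62228098374123
0.08 0.098 0.096 350.3733430987397 239.85671487810947
0.08 0.094 0.1 339.72211241583204 220.8587298414424
0.09 0.088 0.096 350.3607508842622 202.24464018086638
0.09 0.098 0.096 377.7119307122602 221.30556079596002
0.09 0.094 0.1 367.13210812382795 202.37445622558062
```

View pics/ptr.png

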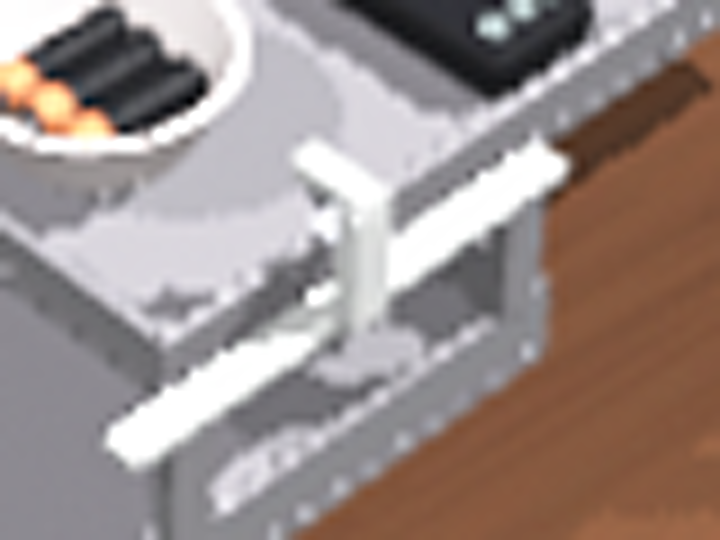

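I need a better look at the ridge and pointer, so I'll let go, back off to a hover over the remote, and look with the wrist camera. I'll check IK for the later poses at the same time.

```bash
cat >> h.py <<'E'
def rot_from(xr,zr):
    xr=np.asarray(xr,float);zr=np.asarray(zr,float); return np.c_[xr,np.cross(zr,xr),zr]
def toolA(Rr): return np.c_[Rr[:,0],-Rr[:,1],-Rr[:,2]]   # tool x = remote x
def toolB(Rr): return np.c_[-Rr[:,0],Rr[:,1],-Rr[:,2]]
a=np.radians(12.3); RG=rot_from([np.cos(a),np.sin(a),0],[0,0,1])
th=np.radians(20); RE=rot_from([0,-np.cos(th),-np.sin(th)],[0,-np.sin(th),np.cos(th)])
LENS=np.array([.656,-.4315,.15])
E
python3 - <<'E'
from h import *
arm.grip(.05)
arm.move_l([.4828,.2653,.20],feed=.2)
E_=LENS-.1*RE[:,0]; O=E_-.07*RE[:,0]-.012*RE[:,2]; print("orig target",O)
TCP=O+.003*RE[:,2]
for nm,f in (("A",toolA),("B",toolB)):
    print(nm,arm.solve_ik([.507,-.2,.007],f(RG)),arm.solve_ik([.507,-.2,.2],f(RG)),arm.solve_ik(TCP,f(RE)),arm.solve_ik(TCP+[0,0,.1],f(RE)))
print(arm.current_t())
E
```

```text
orig target [ 0.656  -0.2676  0.1969]
A [-27.8062  38.4749  99.3923  -0.      42.1328  49.8938] [-27.8062  22.7135  89.4961  -0.      67.7904  49.8938] [-35.1675  41.6661  56.5067  16.2674  93.5206 144.1644] [-35.1675  38.2625  48.2234  16.8035 104.7274 147.5278]
B [ -27.8062   38.4749   99.3923   -0.       42.1328 -130.1062] [ -27.8062   22.7135   89.4961   -0.       67.7904 -130.1062] [-35.1675  41.6661  56.5067  16.2674  93.5206 -35.8356] [-35.1675  38.2625  48.2234  16.8035 104.7274 -32.4722]
10.2833
```

```bash
python3 - <<'E'
from h import *
arm.move_to([.507,-.2,.22],toolA(RG))
arm.grip(.068)
arm.sleep(.3)
im=arm.snapshot("wrist"); cv2.imwrite("pics/w3.png",im[:,:,::-1])
im=arm.snapshot("top"); cv2.imwrite("pics/top3.png",im[:,:,::-1])
print(arm.current_t(),arm.current_ee_pos())
for y in (.07,.08,.09): print(proj("wrist",TO+XT*.094+YT*y+[0,0,.096]))
E
```

```text
12.875 [ 0.507 -0.2    0.22 ]
(np.float64(87.7058005936866), np.float64(36.64110999093299))
(np.float64(72.38177698303883), np.float64(34.452285237971836))
(np.float64(57.10804741224683), np.float64(32.29341488123825))
```

View pics/w3.png

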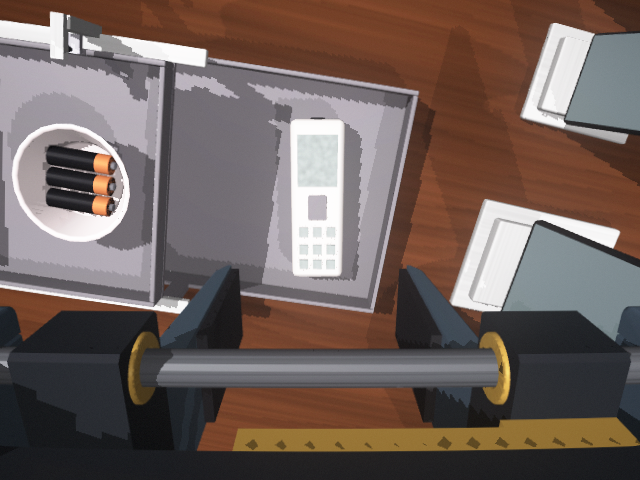

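```bash
python3 - <<'E'
from h import *
im=cv2.imread('pics/w3.png')
cv2.imwrite('pics/w3c.png',cv2.resize(im[0:75,20:120],None,fx=8,fy=8,interpolation=cv2.INTER_CUBIC))
for p in [(163,61),(152,302),(173,62),(160,304)]:
    q=onz("wrist",p,.092); print(q,(q-TO)@YT)
for p in [(418,92),(374,311)]:
    q=onz("wrist",p,.029); print(q,(q-TO)@YT)
r=remrect(im[:,:,::-1].copy(),.028,"wrist",(270,100,370,290)); print(r,cv2.boxPoints(r))
r=remrect(cv2.imread('pics/top3.png')[:,:,::-1].copy()); print(r)
E
```

```text
[ 0.5932 -0.0775  0.092 ] 0.022101884084516278
[ 0.419  -0.0888  0.092 ] 0.021632052919697144
[ 0.5939 -0.0841  0.092 ] 0.01553008539778579
[ 0.4187 -0.095   0.092 ] 0.015421643779559797
[ 0.6144 -0.2587  0.029 ] -0.16000458863720515
[ 0.419  -0.2724  0.029 ] -0.16168242571424904
((0.5167343616485596, -0.2023429423570633), (0.1588696539402008, 0.07639846950769424), 0.002287025796249509) [[ 0.4373 -0.1641]
 [ 0.4373 -0.2405]
 [ 0.5962 -0.2405]
 [ 0.5962 -0.1641]]
((0.47798585891723633, -0.20404809713363647), (0.1292627453804016, 0.14676952362060547), 87.90884399414062)
```

View pics/w3c.png

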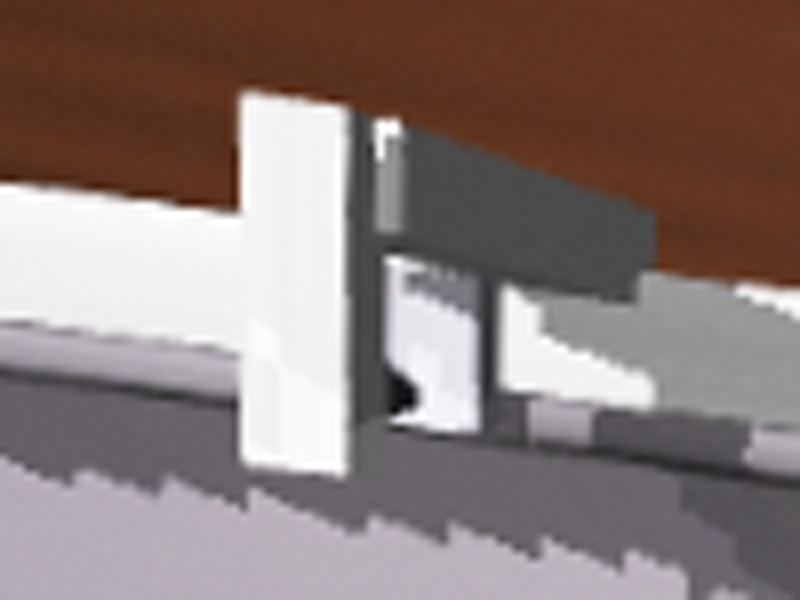

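The wrist crop shows the ridge under the pointer. The cone's black tip at (405–418,395) is over the ridge top, which spans x of about 357–480. That puts the tier at about 82 mm, agreeing with the end edge, so step 1 is fine. The remote runs from (293,120) to (342,277), parallel to the image columns.

```bash
python3 - <<'E'
from h import *
c=cv2.imread('pics/w3.png'); g=cv2.cvtColor(c,cv2.COLOR_BGR2HSV)
m=((g[:,:,2]>225)&(g[:,:,1]<12)).astype(np.uint8); k=np.zeros_like(m);k[110:290,280:355]=1;m*=k
m=cv2.morphologyEx(m,cv2.MORPH_OPEN,np.ones((3,3)))
n=max(cv2.findContours(m,0,1)[0],key=cv2.contourArea); print(cv2.boundingRect(n),cv2.minAreaRect(n))
P=np.array([onz("wrist",p[0],.028)[:2] for p in n],np.float32); r=cv2.minAreaRect(P);print(r,cv2.boxPoints(r))
E
```

```text
(291, 119, 52, 157) ((316.5, 197.0), (156.0, 51.0), 90.0)
((0.5092366933822632, -0.1979031264781952), (0.13693588972091675, 0.043388959020376205), 12.14557933807373) [[ 0.4377 -0.1911]
 [ 0.4469 -0.2335]
 [ 0.5807 -0.2047]
 [ 0.5716 -0.1623]]
```

```bash
python3 - <<'E'
from h import *
g=np.array([.5088,-.1987,0])
arm.move_l(g+[0,0,.05],toolA(RG),feed=.2)
arm.move_l(g+[0,0,.0075],feed=.06)
print("f",arm.current_force())
arm.grip(.0); print("w",arm.current_width(),arm.current_force(),arm.current_ee_pos())
arm.move_l(g+[0,0,.06],feed=.08)
print(arm.current_width(),arm.current_force())
arm.move_l(g+[0,0,.24],feed=.15)
arm.sleep(.3)
print(arm.current_width(),arm.current_force(),arm.current_t())
im=arm.snapshot("wrist"); cv2.imwrite("pics/w4.png",im[:,:,::-1])
im=arm.snapshot("scene"); cv2.imwrite("pics/scene4.png",im[:,:,::-1])
E
```

```text
f [-0.1573  0.5895  0.068 ]
w 0.04580127305160984 [-0.5771  0.0436  5.2351] [ 0.5089 -0.1988  0.0077]
0.04566878680463413 [-0.6156  0.3233 -0.5938]
0.045780866273128155 [-0.9987  0.2235 -1.5814] 17.6583
```

View pics/w4.png

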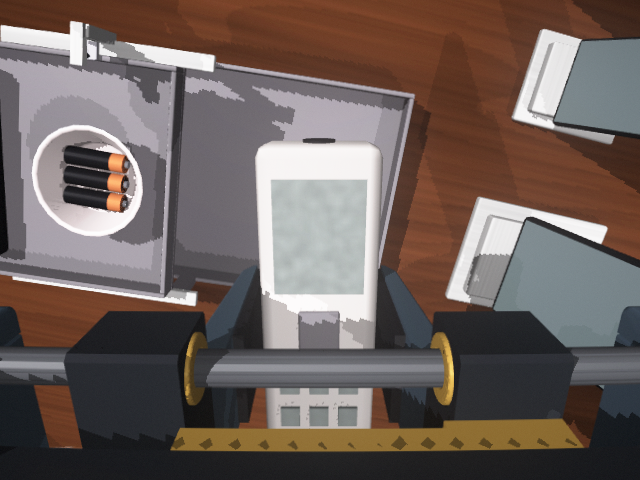

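View pics/scene4.png

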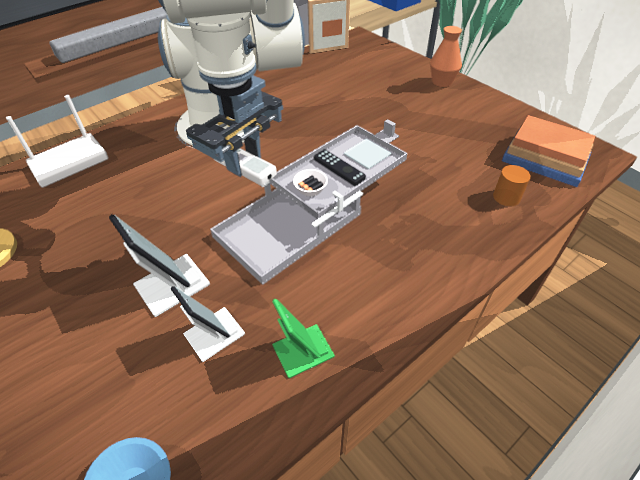

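The remote is held level, with its emitter at wrist pixel (319,140), and the tier is undisturbed. Next I'll measure the emitter in the tool frame and go to a point above the final pose.

```bash
python3 - <<'E'
from h import *
p=arm.current_ee_pos();R=arm.current_tool_rot()
q=onz("wrist",(319,140.5),p[2]+.0083); et=R.T@(q-p); print("emitter in tool",et)
et=np.array([et[0],et[1],-.0083]); np.save("et.npy",et)
Rt=toolA(RE)
tgt=LENS-.1*RE[:,0]-Rt@et; print(tgt)
arm.move_to(tgt+[0,.03,.09],Rt)
arm.sleep(.3)
im=arm.snapshot("wrist"); cv2.imwrite("pics/w5.png",im[:,:,::-1])
im=arm.snapshot("scene"); cv2.imwrite("pics/scene5.png",im[:,:,::-1])
print(arm.current_t(),arm.current_ee_pos(),arm.current_width(),arm.current_force(),proj("wrist",LENS))
q,d=None,None
p=arm.current_ee_pos();R=arm.current_tool_rot();print("emitter px",proj("wrist",p+R@et), "scene",proj("scene",p+R@et))
E
```

```text
emitter in tool [ 0.0695  0.0005 -0.0083]
[ 0.6565 -0.2694  0.2002]
19.7333 [ 0.6565 -0.2394  0.2902] 0.04604061445575985 [-0.3444  0.2803 -0.6952] (np.float64(318.6915082621559), np.float64(-223.59792913566156))
emitter px (np.float64(318.36606819648745), np.float64(143.61056284306989)) scene (np.float64(234.44424377280365), np.float64(218.85598205426916))
```

View pics/w5.png

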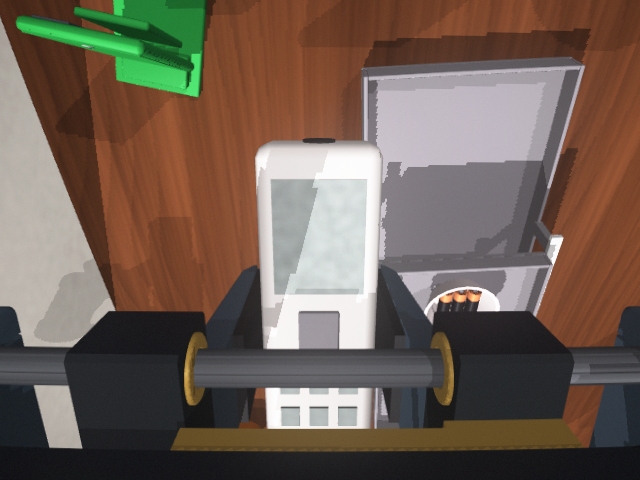

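View pics/scene5.png

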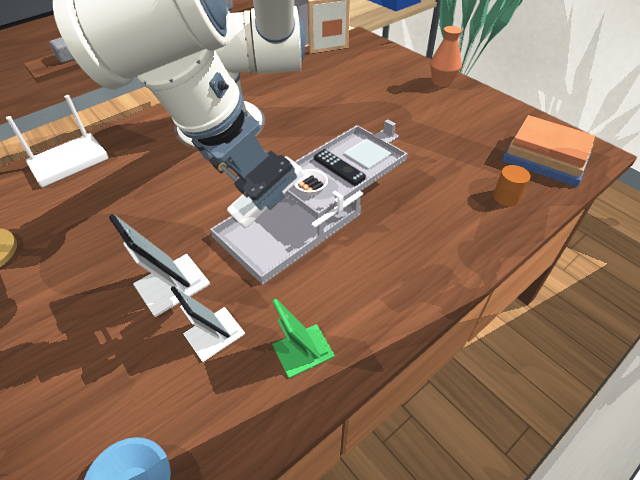

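There's no slip: the emitter is still at wrist (319,140), and the scene view shows it where predicted, near (234,219). I'll descend to the final pose.

```bash
python3 - <<'E'
from h import *
et=np.load("et.npy");Rt=toolA(RE); tgt=LENS-.1*RE[:,0]-Rt@et
arm.move_l(tgt,Rt,feed=.06); arm.sleep(.6)
p=arm.current_ee_pos();R=arm.current_tool_rot();e=p+R@et
print(arm.current_t(),p,arm.current_width(),arm.current_force(),"emitter lens-frame",RE.T@(e-LENS),"px",proj("scene",e),proj("top",e),proj("wrist",e))
for n in ("wrist","scene","top"):
    im=arm.snapshot(n); cv2.imwrite(f"pics/{n}6.png",im[:,:,::-1])
s=cv2.imread("pics/scene6.png");cv2.imwrite("pics/s6c.png",cv2.resize(s[170:350,140:380],None,fx=3.3,fy=3.3,interpolation=cv2.INTER_CUBIC))
s=cv2.imread("pics/top6.png");cv2.imwrite("pics/t6c.png",cv2.resize(s[190:370,240:520],None,fx=2.8,fy=2.8,interpolation=cv2.INTER_CUBIC))
E
```

```text
22.0667 [ 0.6565 -0.2694  0.2001] 0.04585031690770581 [-0.527  -0.6068 -1.2277] emitter lens-frame [-0.1 -0.  -0. ] px (np.float64(227.95043037665553), np.float64(261.221850223604)) (np.float64(446.73045657778647), np.float64(224.91770564473688)) (np.float64(318.4447211778217), np.float64(143.60520840281944))
```

View pics/s6c.png

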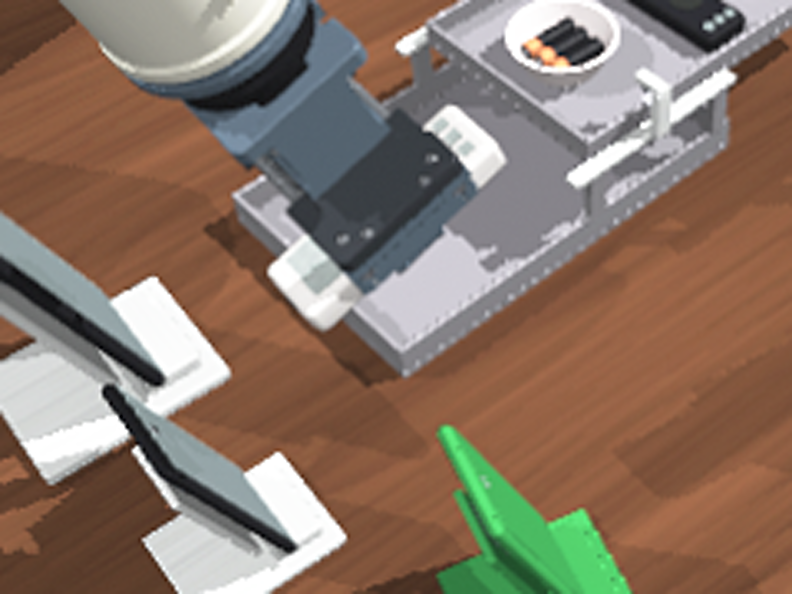

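View pics/t6c.png

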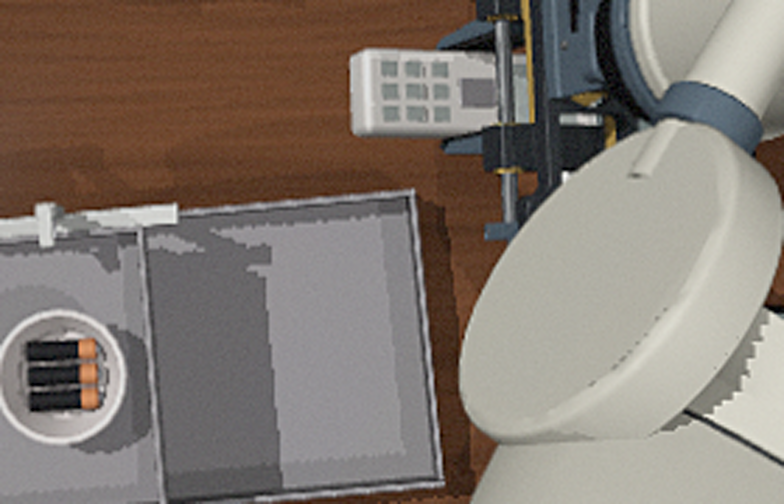

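View pics/wrist6.png

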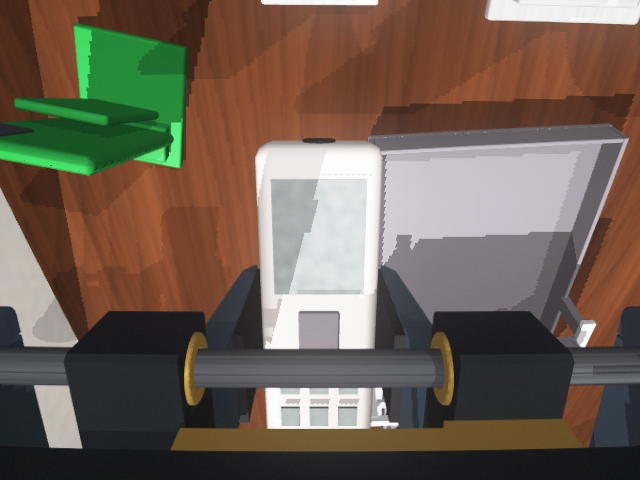

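The final views agree. The scene shows the emitter end at about (230,261) against (228,261) predicted. The wrist view shows the remote unchanged in the fingers, and the tier's end edge is where it was. Handing in.

```bash
python3 - <<'E'
from h import *
print(np.abs(arm.current_dq()).max(),arm.current_width(),arm.current_t())
arm.sign_off()
E
```

```text
0.10525473954406511 0.045978737077944656 22.2167
the job is handed in; nothing more can be done
```

I pulled the upper tier out by its tab and let go of it with the ridge under the pointer. I then lifted the AC remote out of the lower tier and handed the job in at about 22 s, holding it in front of the smaller non-green phone. The hand-in gives no verdict.

- **Tier:** the wrist and top views both put the ridge at tray y of about 82 mm (target 80, ±10). One rough reading from the scene camera came out 1–7 mm further along. The wrist close-up shows the pointer's tip over the ridge. The dish was seen in its place at the end. The coaster and TV remote were last clearly seen in the tier just before the final descent.
- **Remote:** by arm pose and the emitter position measured in the grip, the emitter is 100 mm out from the measured lens and under 1 mm off its axis. The scene view agrees to about 2 pixels. It is held keys up with the emitter end dipping 20°. The fingers are 46 mm apart, and there was no slip in the wrist view.
- **Phone and stand:** no contact was seen, and the force readings stayed small. The phone's yaw was taken as square to the robot; its measured edges were within about 1° of that.
- **At hand-in:** joint speeds were at most 0.11°/s. No check failed.

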